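Find the pushbutton that still snaps and put the guard ring on it

ROBOT

A 6-joint arm with a two-finger parallel gripper is mounted at the origin on the work surface. World frame = base frame: x ahead of the robot, y to its left, z up, the work surface at z = 0. Lengths are in m, angles in rad, forces in N, time in s.
With the tool pointing down it reaches from about 0.25 to 0.725 m from the base axis. Payload 4 kg.
Tool frame: the origin (TCP) lies between the finger pads; the fingertips stand 17 mm ahead of it and the grasp point (between the pads) lies 2 mm behind it; z points along the fingers, y is the direction in which the jaws open and shut (so a half turn about z gives the same grasp; the last joint's range is limited). The gripper opens to 85 mm and grips with 20 to 120 N. Pads are 22 mm wide; open, the fingers measure 114 mm over their backs; the gripper's body (76 mm by 85 mm) begins 54 mm behind the grasp point. The pads swing forward as they close: fully open they stand 13 mm farther back than shut.
Start: joints at [1.255, 0.241, 0.005, 1.335, 0, 1.571], TCP at [0.155, 0.475, 0.248] pointing down, gripper open.
Joint ranges: [-2.72, 2.72], [-1.05, 1.87], [-1.09, 1.28], [-1.99, 2.15], [-1.42, 1.44], [-3.14, 3.14]. Speed limits (rad/s): [2.79, 2.79, 3.14, 3.14, 3.14, 3.14].

INTERFACE

Orientations are given as a unit quaternion [x, y, z, w].
In Python, from workcell import readout, viewer, order gives the robot as it stands. The module is installed in compiled form; this text tells all that it offers.
- The arm moves only by the shell command python3 -m crank 'ROWS'. ROWS is text: rows parted by semicolons, each of 7 numbers parted by spaces: the shift along the tool's x, y, z in m, then the turn, a rotation vector about the tool's x, y, z in rad, then the gripper's target within -1 to 1 (shut at 1, half-way at 0, fully open at -1). A call has 1 to 20 rows; each row shifts and turns the pose as measured when the row begins, along the tool's axes as they then stand; what a row does not reach is not made up. A row lasts 1/12 s, in which the tool goes at most 41.7 mm and 7.16 degrees, less where a joint would pass 70% of its speed; a pose out of reach is approached as far as the arm can. A call with a gripper value outside its range is refused whole. The fingers move at their own pace and stop on an object; the grip force is fixed at half the most. Time passes only in rows, so rows that do not move let the fingers close. It gives the time, the measured TCP pose, the force and the opening at its end, in the units of the state.
- readout.get_obs(): the state, without advancing time (a new reading comes with each control period).
- viewer.camera(name): name is "side" or "top"; returns the picture (480x640x3 uint8, red, green, blue); there is no depth.
- viewer.calibration(name): a dict with "fx", "fy", "cx", "cy" (pixels), "eye" and "rotation" of the camera in the world. Camera axes: x right, y down, z forward; pixel columns grow to the right and rows downward; lengths in m; the calibration is good to about 2 mm. A picture is of the moment at which its call begins. calibration takes no time and is no camera call.
- order.job_done(): hands the job in, once; it reports no verdict.
The state is a dict: "clock": time; "joint_pos": joint angles; "joint_vel": joint speeds; "tau": joint torques, N m; "eef_pos": TCP position; "tool_rot": TCP orientation; "ft_force": force on the tool from outside, world axes, zero at the start; "ft_torque": the same for the moment, N m; "grip_width": finger opening in m.
Only numpy, scipy, OpenCV 4.12 (cv2) and the standard library are available. Lean on these libraries where they do the work, as an engineer would, in place of code of your own. Each camera call takes 0.05 s, during which the arm holds its last target. There are 200 camera calls.

TASK

One of the three red buttons on the test panel still has its snap; the other two have gone soft. Press them slowly with a closed fingertip, gently (never with more than about 10 N), until you feel one snap over and stay in, then slip the green guard ring over that button so that it lies flat on the panel around it, and let go. Leave the other things on the bench where they are.

Things in the scene. Friction and masses are not known exactly. Their poses are not given: they have to be found in the camera images.
- panel: Fixed test panel, a flat grey box 130 (x) by 270 (y) by 60 mm high with a white deck, three red buttons in a row along its y axis, 80 mm apart. Origin at the centre of its underside, z up; the white deck is 60 mm above the origin.
- place1 (a point): Point on the white deck at the axis of button 1 (panel frame: x 0, y +80 mm). Round the button lies an aluminium bezel, 27 mm across and 3 mm high, over which the ring passes.
- place2 (a point): Point on the white deck at the axis of button 2 (panel frame: x 0, y 0 mm). Round the button lies an aluminium bezel, 27 mm across and 3 mm high, over which the ring passes.
- place3 (a point): Point on the white deck at the axis of button 3 (panel frame: x 0, y -80 mm). Round the button lies an aluminium bezel, 27 mm across and 3 mm high, over which the ring passes.
- key1 (a joint): Button 1, at place1: red round cap 20 mm across, flat top 12 mm above the deck at value 0. The value is how far it has gone in (m), straight down, end 6.5 mm. Buttons 1 to 3 look alike. Free play comes first (0 to 1.6 mm, different on each, under 0.5 N), then the switch inside resists. Both kinds of switch meet a hard stop 3.7 mm after the free play.
- key2 (a joint): Button 2, at place2, like button 1. A sound switch (one of the three, a different one each time) climbs to 5 or 6 N over 2.2 mm after the free play, then its resistance collapses to nothing within 0.4 mm more (the snap, complete 2.6 mm after the free play), and the cap stays in where the finger left it; let go sooner, it comes back out.
- key3 (a joint): Button 3, at place3, like button 1. A soft switch (two of the three) only climbs slowly, from about 1 N to 2 or 2.5 N, then meets the hard stop, with no collapse, and pushes the cap back out when let go, to within 1.6 mm of where it began.
- guard_mid (a point): Centre (half-way up) of the loose green plastic guard ring, a plain tube 44 mm outside, 32 mm inside, 22 mm high, 40 g, standing on the bench top with its axis (z) upright. Either end may be down.
- guard_spare: Bystander: orange ring of the same size (not the one to use). Origin at its underside.
- driver: Bystander: screwdriver lying on the bench.
- wrench: Bystander: wrench lying on the bench.
- jar: Bystander: clear jar with blue cap, 56 mm across, 70 mm high.
- spool: Bystander: metal spool, 60 mm across, 40 mm high.
- partsbox: Bystander: clear parts box, 110 by 80 by 35 mm.
- meter: Bystander: yellow multimeter lying flat, 150 by 75 by 35 mm.
Mind the look-alikes: they are no part of the job. Of the things that look like the part that bears guard_mid, take the one that is nearest to the robot's base at the start.

How it is judged:
On the way, in this order (a step that is already met when the one before it is completed fails the run):
1. one button has snapped over and stays in (more than 2.1 mm) with no finger on it (((value of joint key1 above 0.0021 m and contact force between the fingers and key1 below 0.05 N) or (value of joint key2 above 0.0021 m and contact force between the fingers and key2 below 0.05 N) or (value of joint key3 above 0.0021 m and contact force between the fingers and key3 below 0.05 N))), for 0.3 s.
2. the green ring lies round the button that stayed in (((value of joint key1 above 0.0021 m and horizontal distance between guard_mid and place1 below 0.005 m and z of guard_mid in the frame of panel below 0.0735 m) or (value of joint key2 above 0.0021 m and horizontal distance between guard_mid and place2 below 0.005 m and z of guard_mid in the frame of panel below 0.0735 m) or (value of joint key3 above 0.0021 m and horizontal distance between guard_mid and place3 below 0.005 m and z of guard_mid in the frame of panel below 0.0735 m))), for 0.2 s.
At the end, for the whole second after the job is handed in: The button that snapped is still in (more than 2.1 mm) and the green ring lies flat on the white deck round it: centre within 5 mm of the button's axis, less than 2.5 mm off its seat, level within 0.06 rad, let go (((value of joint key1 above 0.0021 m and horizontal distance between guard_mid and place1 below 0.005 m) or (value of joint key2 above 0.0021 m and horizontal distance between guard_mid and place2 below 0.005 m) or (value of joint key3 above 0.0021 m and horizontal distance between guard_mid and place3 below 0.005 m)) and z of guard_mid in the frame of panel between 0.068 and 0.0735 m and angle between the z axis of guard_mid and the z axis of panel, either way round below 0.06 rad); the robot touches nothing.
It fails at once if a button is pressed with more than 12 N (contact force between any of the fingers, the arm, guard and key1 above 12 N or contact force between any of the fingers, the arm, guard and key2 above 12 N or contact force between any of the fingers, the arm, guard and key3 above 12 N).
It fails at once if one of the other things on the bench is moved by more than 20 mm (distance of any of guard_spare, driver, wrench, jar, spool, partsbox, meter from where it was at the start of the episode above 0.02 m).
It also fails if it takes over 70 s, if anything falls off the work surface, if the arm or the gripper's body presses on something with over 40 N, if the wrist force passes 120 N, or if a joint passes its speed limit or range.

## Working session

There is one attempt and no reset: what is moved stays moved. The work goes in short steps, Python scripts to look and compute and a shell command to move; the robot and the scene stay as the last step left them, time stands still between calls to the robot, and variables do not carry over. Pictures are saved under pics/ and viewed, about 8 in all and at most 12, crops included, and the job is handed in when it is done.

```bash
mkdir -p pics
python3 - <<'E'
from workcell import readout, viewer
import cv2,json
for n in("top","side"):
    cv2.imwrite(f"pics/{n}0.png",viewer.camera(n)[:,:,::-1]); print(n,viewer.calibration(n))
print(readout.get_obs())
E
```

```text
top {'fx': 442.02179645475894, 'fy': 442.02179645475894, 'cx': 320.91846217332375, 'cy': 240.61076139482583, 'eye': array([ 0.47663033, -0.0236578 ,  1.1650756 ]), 'rotation': array([ 0.70833173, -0.70465097,  0.03400761, -0.02401359])}
side {'fx': 567.3459664884294, 'fy': 567.3459664884294, 'cx': 322.7195600505362, 'cy': 234.02180185097853, 'eye': array([0.00938703, 0.90490257, 1.2257429 ]), 'rotation': array([-0.25136963,  0.89602562, -0.35355105,  0.09462059])}
{'clock': 0.1, 'joint_pos': array([1.25499129e+00, 2.41352211e-01, 3.86661862e-03, 1.33519508e+00,
       1.12126369e-05, 1.57079872e+00]), 'joint_vel': array([-9.20008546e-04, -2.12779033e-03,  2.90934542e-03, -1.26247959e-03,
       -1.05386159e-03, -4.56009212e-06]), 'tau': array([ 2.15825548e-04, -3.73140442e+01,  2.53008950e+01,  1.09059823e-02,
        4.49487607e-05, -6.92802615e-08]), 'eef_pos': array([0.15512382, 0.47477233, 0.24749759]), 'tool_rot': array([ 1.57248284e-01,  9.87558651e-01, -9.29571707e-04, -1.53689713e-04]), 'ft_force': array([ 0.19288774,  0.19482649, -0.14322649]), 'ft_torque': array([ 0.0305219 , -0.03820224,  0.06063988]), 'grip_width': 0.08541192605910153}
```

View pics/top0.png

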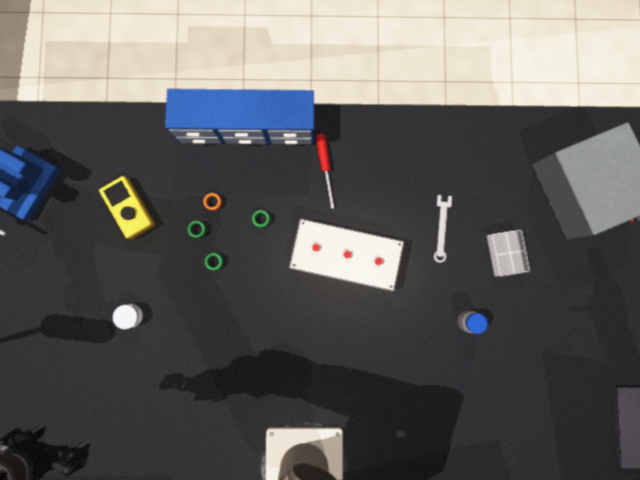

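View pics/side0.png

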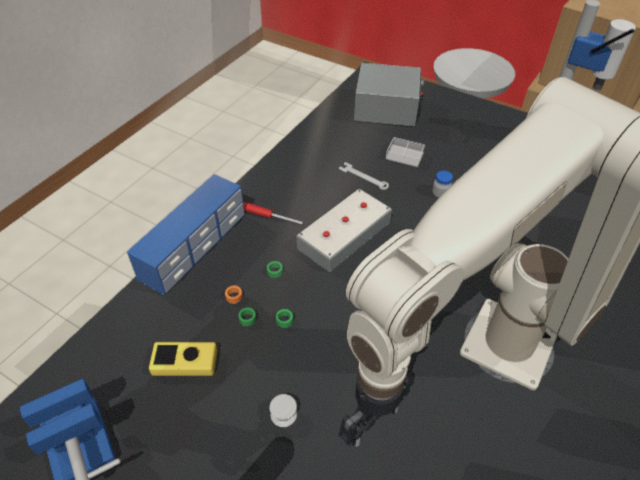

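The top view shows the panel with red buttons at about (316,247), (348,254) and (379,261). The green rings are at (261,218), (197,229) and (213,261), and the orange one is at (212,201). The side view shows the same layout, with the rings clear of the arm. Next I'll turn the pixels into positions.

```bash
cat > h.py <<'E'
import numpy as np, cv2
from workcell import readout, viewer
from scipy.spatial.transform import Rotation as R
def ray(n,u,v,z):
    c=viewer.calibration(n); d=R.from_quat(c['rotation']).apply([(u-c['cx'])/c['fx'],(v-c['cy'])/c['fy'],1]); e=c['eye']
    return e+d*(z-e[2])/d[2]
def blobs(n,im,col,amin=15):
    h=cv2.cvtColor(im,cv2.COLOR_RGB2HSV)
    m={'green':cv2.inRange(h,(45,90,40),(85,255,255)),'orange':cv2.inRange(h,(8,150,120),(20,255,255)),
       'red':cv2.inRange(h,(0,140,90),(6,255,255))|cv2.inRange(h,(172,140,90),(180,255,255)),
       'white':cv2.inRange(h,(0,0,150),(180,50,255))}[col]
    out=[]
    for c in cv2.findContours(m,cv2.RETR_EXTERNAL,cv2.CHAIN_APPROX_NONE)[0]:
        hu=cv2.convexHull(c); M=cv2.moments(hu)
        if M['m00']>amin: out.append((M['m10']/M['m00'],M['m01']/M['m00'],M['m00'],c))
    return out
E
python3 - <<'E'
from h import *
for n in("top","side"):
    im=cv2.imread(f"pics/{n}0.png")[:,:,::-1].copy()
    for col,z in(("green",.011),("orange",.011),("red",.070)):
        for u,v,a,c in blobs(n,im,col):
            if a<600: p=ray(n,u,v,z);print(n,col,round(u,1),round(v,1),a,p.round(4),np.hypot(*p[:2]).round(3))
    for u,v,a,c in blobs(n,im,"white",1000):
        if 200<u<420 and 190<v<300: print(n,'deck',ray(n,u,v,.06).round(4),[ray(n,*q,.06)[:2].round(4) for q in cv2.boxPoints(cv2.minAreaRect(c))])
E
```

```text
top green 213.3 261.3 259.0 [0.5161 0.24   0.011 ] 0.569
top green 196.4 228.7 254.0 [0.6009 0.286  0.011 ] 0.665
top green 260.5 218.2 243.0 [0.6296 0.1192 0.011 ] 0.641
top orange 211.7 201.1 229.5 [0.6742 0.248  0.011 ] 0.718
top red 378.4 260.7 21.5 [ 0.5175 -0.1817  0.07  ] 0.548
top red 347.0 254.0 26.0 [ 0.5338 -0.1038  0.07  ] 0.544
top red 315.6 247.1 22.5 [ 0.5504 -0.0257  0.07  ] 0.551
top red 322.6 152.5 345.0 [ 0.7903 -0.0421  0.07  ] 0.791
top deck [ 0.5332 -0.1027  0.06  ] [array([0.5   , 0.0402]), array([0.6236, 0.014 ]), array([ 0.5669, -0.2473]), array([ 0.4439, -0.2187])]
side green 284.3 317.8 260.5 [0.5177 0.236  0.011 ] 0.569
side green 246.8 316.2 257.0 [0.6026 0.2823 0.011 ] 0.665
side green 274.5 268.9 203.5 [0.6311 0.1153 0.011 ] 0.642
side orange 233.1 294.1 226.5 [0.6759 0.244  0.011 ] 0.719
side red 257.6 209.7 230.5 [ 0.7681 -0.0037  0.07  ] 0.768
side deck [ 0.5345 -0.0974  0.06  ] [array([0.6224, 0.0098]), array([ 0.5677, -0.2956]), array([ 0.4455, -0.2161]), array([0.5082, 0.0681])]
```

```bash
cat >> h.py <<'E'
def go(x,y,z,yaw=None):
    "remaining shift in tool axes; yaw error of tool y about tool z"
    o=readout.get_obs(); r=R.from_quat(o['tool_rot'])
    print('tcp',o['eef_pos'].round(4),'tool shift',r.inv().apply(np.array([x,y,z])-o['eef_pos']).round(4),'yaw of tool y',np.arctan2(*r.as_matrix()[[1,0],1]).round(3),'F',o['ft_force'].round(2),'q',o['joint_pos'].round(2),'tilt',r.as_matrix()[:2,2].round(4),'grip',round(o['grip_width'],4),'t',o['clock'])
E
python3 -m crank '-.0266 -.0178 0 0 0 0 1;-.0266 -.0178 0 0 0 0 1;-.0266 -.0178 0 0 0 0 1;-.0266 -.0178 0 0 0 0 1;-.0266 -.0178 0 0 0 0 1;-.0266 -.0178 0 0 0 0 1;-.0266 -.0178 0 0 0 0 1;-.0266 -.0178 0 0 0 0 1;-.0266 -.0178 0 0 0 0 1;-.0266 -.0178 0 0 0 0 1'
python3 -c "
from h import *
go(.551,-.0275,.12)"
```

```text
clock: 0.93
eef_pos: [0.3558, 0.2163, 0.2426]
tool_rot: [0.15, 0.989, -0.004, -0.003]
ft_force: [0.7, -0.0, -0.4]
grip_width: -0.0
tcp [0.3558 0.2163 0.2426] tool shift [-0.2591 -0.174   0.123 ] yaw of tool y 1.27 F [ 0.71 -0.02 -0.35] q [ 0.55  0.09 -0.2   1.3  -0.    0.85] tilt [-0.0067 -0.007 ] grip -0.0 t 0.9333
```

```bash
python3 -m crank '-.026 -.0174 .01 0 0 0 1;-.026 -.0174 .01 0 0 0 1;-.026 -.0174 .01 0 0 0 1;-.026 -.0174 .01 0 0 0 1;-.026 -.0174 .01 0 0 0 1;-.026 -.0174 .01 0 0 0 1;-.026 -.0174 .01 0 0 0 1;-.026 -.0174 .01 0 0 0 1;-.026 -.0174 .01 0 0 0 1;-.026 -.0174 .01 0 0 0 1;0 0 0 0 0 0 1;0 0 0 0 0 0 1'
python3 -c "
from h import *
go(.551,-.0275,.095)"
```

```text
clock: 1.93
eef_pos: [0.5598, -0.0477, 0.1332]
tool_rot: [0.154, 0.988, -0.004, -0.006]
ft_force: [0.1, -0.3, 0.8]
grip_width: -0.0004
tcp [ 0.5598 -0.0477  0.1332] tool shift [0.0141 0.0169 0.0382] yaw of tool y 1.261 F [ 0.12 -0.26  0.77] q [-0.08  0.44 -0.01  1.13 -0.01  0.23] tilt [-0.0121 -0.0053] grip -0.0004 t 1.9333
```

```bash
cat >> h.py <<'E'
    m=r.as_matrix(); ya=np.arctan2(m[1,1],m[0,1]) if yaw is None else yaw
    yv=np.array([np.cos(ya),np.sin(ya),0]); zv=np.array([0,0,-1.]); T=R.from_matrix(np.c_[np.cross(yv,zv),yv,zv])
    print('rotvec to go',(r.inv()*T).as_rotvec().round(4))
E
python3 -m crank '.007 .0085 .012 0 0 0 1;.007 .0085 .012 0 0 0 1;0 0 0.01 0 0 0 1;0 0 0 0 0 0 1;0 0 0 0 0 0 1;0 0 0 0 0 0 1'
python3 -c "
from h import *
go(.551,-.0275,.093)
im=viewer.camera('side');cv2.imwrite('pics/s1.png',cv2.resize(im[150:300,230:430,::-1],None,fx=4,fy=4))
"
```

```text
clock: 2.43
eef_pos: [0.5487, -0.0254, 0.0979]
tool_rot: [0.154, 0.988, -0.004, -0.007]
ft_force: [0.2, 0.7, -0.2]
grip_width: -0.0
tcp [ 0.5487 -0.0254  0.0979] tool shift [-0.0029 -0.0013  0.0049] yaw of tool y 1.262 F [ 0.2   0.68 -0.18] q [-0.04  0.46 -0.09  1.04 -0.01  0.27] tilt [-0.0149 -0.0053] grip -0.0 t 2.4333
rotvec to go [-0.0096 -0.0126 -0.0001]
```

View pics/s1.png

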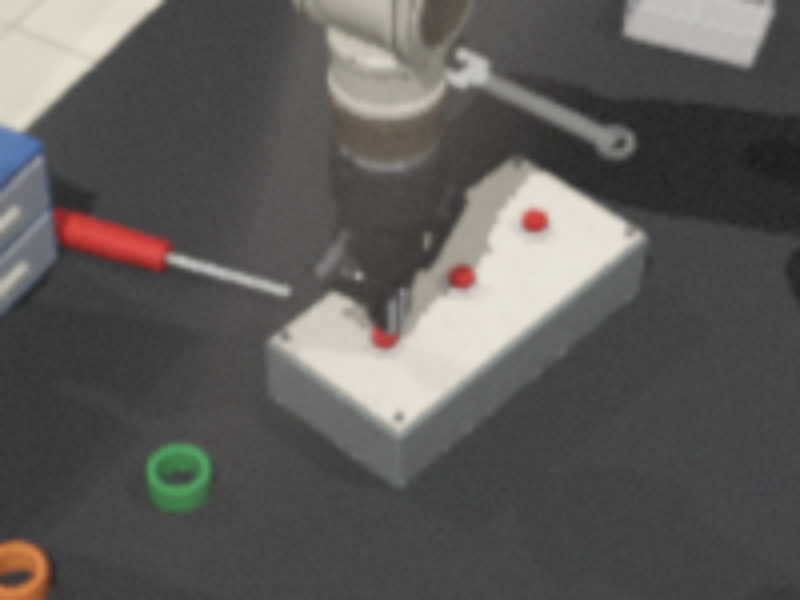

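The fingertip hovers just over button 1 (crop pixel 385,335), roughly centred. I'll straighten the tool and start descending.

```bash
f(){ grep -E "eef_pos|ft_force"|tr '\n' ' '; python3 -c "
from workcell import readout;o=readout.get_obs();print(o['eef_pos'].round(5)[2],o['ft_force'][2].round(2))"; }
python3 -m crank '-.003 -.001 .002 -.0096 -.0126 0 1;0 0 0.001 0 0 0 1;0 0 0 0 0 0 1;0 0 0 0 0 0 1' |f
python3 -m crank '0 0 .001 0 0 0 1;0 0 0 0 0 0 1'|f
python3 -m crank '0 0 .001 0 0 0 1;0 0 0 0 0 0 1'|f
python3 -m crank '0 0 .001 0 0 0 1;0 0 0 0 0 0 1'|f
python3 -m crank '0 0 .0005 0 0 0 1;0 0 .0005 0 0 0 1'|f
python3 -m crank '0 0 .0005 0 0 0 1;0 0 .0005 0 0 0 1'|f
python3 -c "
from h import *
go(.551,-.0275,.089)"
```

```text
eef_pos: [0.5537, -0.028, 0.0974] ft_force: [-0.5, 0.3, -1.3] 0.09737 -1.34
eef_pos: [0.554, -0.0284, 0.0968] ft_force: [-0.6, -0.2, -0.3] 0.0968 -0.27
eef_pos: [0.5541, -0.0285, 0.0958] ft_force: [-0.3, -1.6, 0.7] 0.0958 0.68
eef_pos: [0.5541, -0.0285, 0.0946] ft_force: [-1.2, -0.1, 0.2] 0.09463 0.24
eef_pos: [0.5541, -0.0284, 0.0935] ft_force: [-0.1, -1.2, 0.5] 0.09348 0.51
eef_pos: [0.5541, -0.0284, 0.0923] ft_force: [-1.0, -0.3, 0.2] 0.09234 0.22
tcp [ 0.5541 -0.0284  0.0923] tool shift [ 0.0033 -0.0001  0.0033] yaw of tool y 1.261 F [-1.02 -0.3   0.22] q [-0.05  0.46 -0.11  1.    0.    0.26] tilt [0.0082 0.    ] grip -0.0001 t 3.65
rotvec to go [ 0.0025  0.0078 -0.    ]
```

```bash
cat > f.sh <<'E'
f(){ cat >/dev/null; python3 -c "
from workcell import readout;o=readout.get_obs();print(o['eef_pos'].round(5)[2],o['ft_force'].round(2),o['tau'].round(2)[1:4])"; }
E
. ./f.sh
python3 -m crank '.0016 0 .0005 .001 .004 0 1;0 0 0 0 0 0 1;0 0 .0004 0 0 0 1'|f
python3 -m crank '0 0 .0004 0 0 0 1'|f
python3 -m crank '0 0 .0004 0 0 0 1'|f
python3 -m crank '0 0 .0004 0 0 0 1'|f
python3 -m crank '0 0 .0004 0 0 0 1'|f
python3 -m crank '0 0 .0004 0 0 0 1'|f
python3 -m crank '0 0 .0004 0 0 0 1'|f
python3 -m crank '0 0 .0004 0 0 0 1'|f
python3 -m crank '0 0 .0004 0 0 0 1'|f
python3 -c "
from h import *
go(.551,-.0275,.089)"
```

```text
0.09119 [ 0.02 -0.03 -0.37] [-4.415e+01  2.199e+01  3.000e-02]
0.09076 [ 0.61 -0.03 -0.14] [-4.429e+01  2.212e+01 -1.000e-02]
0.09032 [ 0.49 -0.35 -0.04] [-44.25  22.06   0.  ]
0.08991 [ 0.08 -0.52  0.33] [-4.428e+01  2.207e+01 -1.000e-02]
0.08948 [ 0.15  0.33 -0.27] [-4.428e+01  2.205e+01 -1.000e-02]
0.08904 [ 0.31 -0.49  0.25] [-4.423e+01  2.202e+01 -3.000e-02]
0.08869 [-0.37 -0.23  0.6 ] [-43.75  21.9   -0.17]
0.08835 [-0.25 -0.09  1.05] [-43.77  21.91  -0.18]
0.08804 [ 0.17 -0.44  1.08] [-43.75  21.9   -0.19]
tcp [ 0.5524 -0.0278  0.088 ] tool shift [ 0.0015 -0.0001 -0.001 ] yaw of tool y 1.261 F [ 0.17 -0.44  1.08] q [-0.05  0.46 -0.12  0.99  0.    0.26] tilt [0.0037 0.0004] grip -0.0001 t 4.5667
rotvec to go [ 0.0015  0.0034 -0.    ]
```

```bash
. ./f.sh
python3 -m crank '0 0 .0004 0 0 0 1'|f
python3 -m crank '0 0 .0004 0 0 0 1'|f
python3 -m crank '0 0 .0004 0 0 0 1'|f
python3 -m crank '0 0 .0004 0 0 0 1'|f
python3 -m crank '0 0 .0004 0 0 0 1'|f
python3 -m crank '0 0 .0004 0 0 0 1'|f
```

```text
0.08773 [-0.51  0.61  1.73] [-43.51  21.83  -0.26]
0.08749 [-1.52 -0.01  2.34] [-43.07  21.71  -0.39]
0.08727 [-1.47  0.74  3.61] [-42.8   21.66  -0.49]
0.08713 [-0.62 -0.03  3.71] [-42.49  21.6   -0.59]
0.08698 [-0.94 -0.44  5.08] [-42.26  21.56  -0.67]
0.08685 [-2.17 -0.23  3.95] [-42.03  21.52  -0.75]
```

```bash
. ./f.sh
python3 -m crank '0 0 .0005 0 0 0 1'|f
python3 -m crank '0 0 .0005 0 0 0 1'|f
python3 -m crank '0 0 .0005 0 0 0 1'|f
python3 -m crank '0 0 .0005 0 0 0 1'|f
python3 -m crank '0 0 .0005 0 0 0 1'|f
```

```text
0.08663 [-1.61  0.18  5.32] [-42.04  21.55  -0.77]
0.08636 [-2.52 -0.12  4.88] [-41.6   21.42  -0.88]
0.08575 [-0.86  0.18  1.32] [-44.04  21.97  -0.15]
0.08514 [-3.19  0.69  8.67] [-41.13  20.97  -0.85]
0.08511 [-3.54  1.06 10.51] [-39.17  20.67  -1.53]
```

Resistance climbed to about 5 N, collapsed, then met the hard stop, so button 1 is the sound one. I'll lift off and open over the ring.

```bash
. ./f.sh
python3 -m crank '0 0 -.002 0 0 0 1;0 0 -.005 0 0 0 1;0 0 -.02 0 0 0 1;0 0 -.03 0 0 0 1;0 0 -.03 0 0 0 1;0 0 -.015 0 0 0 1;0 0 0 0 0 0 1;0 0 0 0 0 0 1'|f
python3 -c "
from h import *
go(.517,.238,.15)"
```

```text
0.1878 [ 0.35  0.58 -0.66] [-44.12  25.42   0.09]
tcp [ 0.5511 -0.0278  0.1878] tool shift [0.1135 0.2427 0.038 ] yaw of tool y 1.261 F [ 0.35  0.58 -0.66] q [-0.05  0.37  0.03  1.23  0.    0.26] tilt [-0.0005  0.0006] grip -0.0002 t 6.15
rotvec to go [ 0.0004 -0.0007  0.    ]
```

```bash
. ./f.sh
python3 -m crank '.0126 .027 .003 0 0 0 -.6;.0126 .027 .003 0 0 0 -.6;.0126 .027 .003 0 0 0 -.6;.0126 .027 .003 0 0 0 -.6;.0126 .027 .003 0 0 0 -.6;.0126 .027 .003 0 0 0 -.6;.0126 .027 .003 0 0 0 -.6;.0126 .027 .003 0 0 0 -.6;0 0 0 0 0 0 -.6;0 0 0 0 0 0 -.6;0 0 0 0 0 0 -.6'|f
python3 -c "
from h import *
go(.517,.238,.09)
im=viewer.camera('side');cv2.imwrite('pics/s2.png',np.hstack([cv2.resize(im[170:270,290:400,::-1],(400,364),interpolation=2),cv2.resize(im[250:350,230:340,::-1],(400,364),interpolation=2)]))
"
```

```text
0.14394 [0.65 0.44 0.28] [-44.59  23.66   0.14]
tcp [0.5138 0.2151 0.1439] tool shift [0.003  0.0235 0.0537] yaw of tool y 1.256 F [0.65 0.44 0.28] q [0.4  0.43 0.   1.16 0.   0.71] tilt [-0.0215 -0.0077] grip 0.0683 t 7.0667
rotvec to go [-0.0139 -0.018  -0.0001]
```

View pics/s2.png

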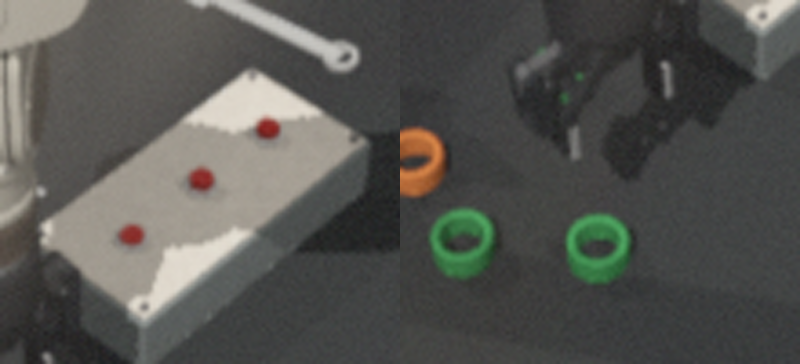

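The side crop shows button 1 (131,236) sitting flatter than the other two. The target ring at (598,247) is free below the open fingers. Next I'll align above it and descend.

```bash
. ./f.sh
python3 -m crank '.0015 .011 .012 -.007 -.009 0 -.6;.001 .006 .012 0 0 0 -.6;0 0 .008 0 0 0 -.6;0 0 0 0 0 0 -.6;0 0 0 0 0 0 -.6;0 0 0 0 0 0 -.6'|f
python3 -c "
from h import *
go(.517,.238,.022)"
```

```text
0.10867 [-0.77  0.48 -0.36] [-45.37  22.72   0.05]
tcp [0.517  0.2253 0.1087] tool shift [0.0031 0.013  0.0866] yaw of tool y 1.247 F [-0.77  0.48 -0.36] q [ 0.41  0.47 -0.04  1.08 -0.    0.74] tilt [-0.0135 -0.007 ] grip 0.0684 t 7.6167
rotvec to go [-0.0109 -0.0105 -0.0001]
```

```bash
. ./f.sh
python3 -m crank '.0015 .006 .012 -.006 -.006 0 -.6;.001 .006 .012 0 0 0 -.6;0 0 .012 0 0 0 -.6;0 0 .008 0 0 0 -.6;0 0 0 0 0 0 -.6;0 0 0 0 0 0 -.6;0 0 0 0 0 0 -.6'|f
python3 -c "
from h import *
go(.517,.238,.022)"
```

```text
0.06499 [ 0.6   0.22 -0.02] [-4.644e+01  2.153e+01 -4.000e-02]
tcp [0.5209 0.2367 0.065 ] tool shift [0.0041 0.0001 0.043 ] yaw of tool y 1.243 F [ 0.6   0.22 -0.02] q [ 0.43  0.52 -0.08  0.97 -0.    0.75] tilt [-0.0017 -0.0021] grip 0.0685 t 8.2
rotvec to go [-0.0025 -0.0009 -0.    ]
```

```bash
. ./f.sh
python3 -m crank '.003 0 .01 -.001 0 0 -.6;0 0 .012 0 0 0 -.6;0 0 .010 0 0 0 -.6;0 0 .005 0 0 0 -.6;0 0 0 0 0 0 -.6;0 0 0 0 0 0 -.6;0 0 0 0 0 0 -.6'|f
python3 -c "
from h import *
go(.517,.238,.022)
im=viewer.camera('side');cv2.imwrite('pics/s3.png',cv2.resize(im[250:360,220:340,::-1],(640,586),interpolation=2))
"
```

```text
0.03062 [-0.43  0.05 -0.19] [-46.94  20.4   -0.07]
tcp [0.5213 0.2387 0.0306] tool shift [ 0.0039 -0.0021  0.0086] yaw of tool y 1.243 F [-0.43  0.05 -0.19] q [ 0.43  0.56 -0.12  0.88 -0.    0.76] tilt [0.0055 0.0018] grip 0.0683 t 8.7833
rotvec to go [ 0.0035  0.0046 -0.    ]
```

View pics/s3.png

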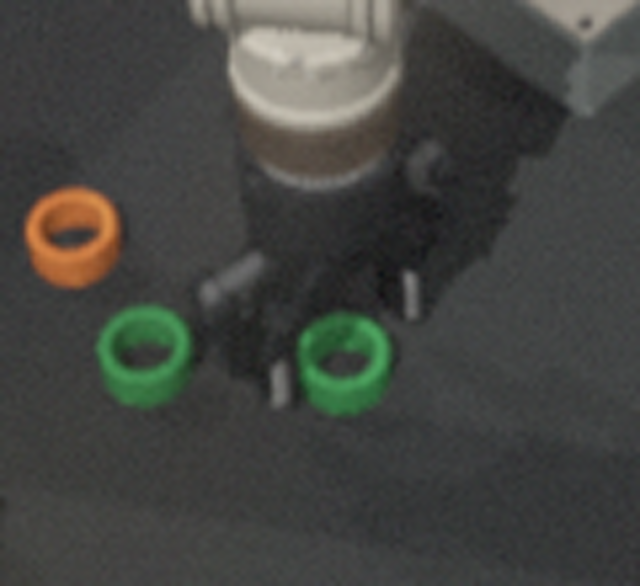

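The fingers stand either side of the ring (345,363), and the TCP needs to come about 4 mm nearer the base. I'll correct, lower and close.

```bash
. ./f.sh
python3 -m crank '.002 -.001 .003 .002 .002 0 -.6;.002 -.001 .003 0 0 0 -.6;0 0 0 0 0 0 -.6;0 0 0 0 0 0 -.6'|f
python3 -c "
from h import *
go(.517,.238,.022)"
python3 -m crank '0 0 0 0 0 0 1;0 0 0 0 0 0 1;0 0 0 0 0 0 1;0 0 0 0 0 0 1;0 0 0 0 0 0 1;0 0 0 0 0 0 1;0 0 0 0 0 0 1;0 0 0 0 0 0 1'|f
python3 -c "
from h import *
go(.517,.238,.022)"
```

```text
0.02572 [ 0.19 -0.12  0.15] [-46.67  20.     0.  ]
tcp [0.5177 0.2386 0.0257] tool shift [ 0.0005 -0.0008  0.0037] yaw of tool y 1.243 F [ 0.19 -0.12  0.15] q [ 0.43  0.56 -0.14  0.87 -0.    0.76] tilt [0.0056 0.0018] grip 0.0686 t 9.1667
rotvec to go [ 0.0035  0.0047 -0.    ]
0.02649 [-0.71 -0.21  1.56] [-46.24  20.02  -0.16]
tcp [0.518  0.2387 0.0265] tool shift [ 0.0007 -0.001   0.0045] yaw of tool y 1.243 F [-0.71 -0.21  1.56] q [ 0.43  0.56 -0.14  0.87 -0.    0.76] tilt [0.0066 0.0022] grip 0.0415 t 9.8333
rotvec to go [ 0.0042  0.0056 -0.    ]
```

```bash
. ./f.sh
python3 -m crank '0 0 -.01 0 0 0 1;0 0 -.02 0 0 0 1;0 0 -.03 0 0 0 1;0 0 -.03 0 0 0 1;0 0 -.03 0 0 0 1;0 0 -.01 0 0 0 1;0 0 0 0 0 0 1;0 0 0 0 0 0 1;0 0 0 0 0 0 1'|f
python3 -c "
from h import *
go(.551,-.0275,.14)
a=viewer.camera('side');b=viewer.camera('top')
cv2.imwrite('pics/s4.png',np.hstack([cv2.resize(a[230:330,240:340,::-1],(400,400),interpolation=2),cv2.resize(b[220:300,180:260,::-1],(400,400),interpolation=2)]))
for n,im in(('side',a),('top',b)):
    for u,v,ar,c in blobs(n,im,'green'): print(n,round(u,1),round(v,1),ar,cv2.boundingRect(c))
"
```

```text
0.16427 [ 0.49 -0.2  -0.37] [-4.531e+01  2.467e+01  4.000e-02]
tcp [0.5153 0.2376 0.1643] tool shift [-0.1192 -0.2395  0.0242] yaw of tool y 1.243 F [ 0.49 -0.2  -0.37] q [ 0.43  0.42  0.03  1.18 -0.    0.76] tilt [0.0031 0.0006] grip 0.0416 t 10.5833
rotvec to go [ 0.0016  0.0028 -0.    ]
side 246.8 316.2 257.0 (238, 307, 18, 20)
side 284.2 285.1 220.5 (278, 276, 14, 20)
top 205.4 253.9 19.5 (202, 251, 8, 7)
top 196.4 228.8 248.0 (187, 220, 19, 18)
top 260.6 218.3 246.5 (252, 210, 18, 18)
```

View pics/s4.png

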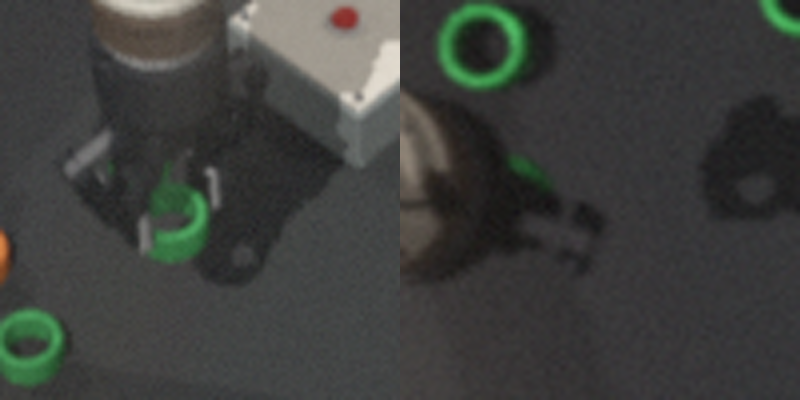

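The ring is lifted and held upright (left crop 175,222); the top camera sees it mostly hidden by the arm. I'll get the button-to-ring vector from both views of the first pictures, so that calibration bias cancels.

```bash
. ./f.sh
python3 -m crank '-.0120 -.024 0 0 0 0 1;-.0120 -.024 0 0 0 0 1;-.0120 -.024 0 0 0 0 1;-.0120 -.024 0 0 0 0 1;-.0120 -.024 0 0 0 0 1;-.0120 -.024 0 0 0 0 1;-.0120 -.024 0 0 0 0 1;-.0120 -.024 0 0 0 0 1;-.006 -.012 0 0 0 0 1;0 0 0 0 0 0 1;0 0 0 0 0 0 1'|f
python3 - <<'E'
from h import *
im=cv2.imread("pics/side0.png")[:,:,::-1].copy()
h=cv2.cvtColor(im,cv2.COLOR_RGB2HSV)
m=cv2.inRange(h,(0,120,60),(10,255,255))|cv2.inRange(h,(170,120,60),(180,255,255))
n,l,s,c=cv2.connectedComponentsWithStats(m[190:245,310:380])
for i in range(1,n):
    if s[i,4]>8: u,v=c[i]+[310,190]; print(u.round(1),v.round(1),s[i,4],ray('side',u,v,.068).round(4))
go(.551,-.0275,.12)
E
```

```text
0.1455 [ 0.17 -0.68  0.39] [-43.29  23.62   0.21]
363.4 204.8 23 [ 0.5177 -0.1844  0.068 ]
345.0 218.8 23 [ 0.5351 -0.106   0.068 ]
325.9 233.6 26 [ 0.5518 -0.0278  0.068 ]
tcp [0.5374 0.0017 0.1455] tool shift [-0.0229 -0.023   0.0252] yaw of tool y 1.247 F [ 0.17 -0.68  0.39] q [ 0.01  0.4  -0.04  1.16 -0.    0.33] tilt [-0.0308 -0.0042] grip 0.0413 t 11.6
rotvec to go [-0.0138 -0.0279 -0.0002]
```

```bash
. ./f.sh
python3 -m crank '-.009 -.009 .006 -.007 -.014 0 1;-.007 -.007 .006 0 0 0 1;-.003 -.003 .006 0 0 0 1;0 0 0 0 0 0 1;0 0 0 0 0 0 1;0 0 0 0 0 0 1'|f
python3 - <<'E'
from h import *
go(.552,-.027,.100)
E
```

```text
0.12219 [ 0.62 -0.69 -0.7 ] [-44.11  23.01   0.13]
tcp [ 0.5468 -0.0192  0.1222] tool shift [-0.0079 -0.0056  0.0221] yaw of tool y 1.252 F [ 0.62 -0.69 -0.7 ] q [-0.03  0.43 -0.06  1.1  -0.    0.28] tilt [-0.0242  0.0004] grip 0.042 t 12.1
rotvec to go [-0.0072 -0.0231 -0.0001]
```

```bash
. ./f.sh
python3 -m crank '-.003 -.0025 .005 -.004 -.012 0 1;-.002 -.0015 .005 0 -.004 0 1;0 0 .004 0 0 0 1;0 0 0 0 0 0 1;0 0 0 0 0 0 1;0 0 0 0 0 0 1'|f
python3 - <<'E'
from h import *
go(.552,-.027,.100)
E
```

```text
0.10823 [ 0.73 -0.39  0.03] [-4.421e+01  2.267e+01  2.000e-02]
tcp [ 0.5504 -0.0217  0.1082] tool shift [-0.0032 -0.0045  0.0082] yaw of tool y 1.256 F [ 0.73 -0.39  0.03] q [-0.04  0.44 -0.09  1.05 -0.    0.28] tilt [-0.007   0.0001] grip 0.0412 t 12.6
rotvec to go [-0.0021 -0.0067 -0.    ]
```

```bash
. ./f.sh
python3 -m crank '-.002 -.003 .002 -.001 -.003 0 1;-.001 -.0015 .002 0 0 0 1;0 0 .001 0 0 0 1;0 0 0 0 0 0 1;0 0 0 0 0 0 1'|f
python3 - <<'E'
from h import *
go(.552,-.027,.09)
a=viewer.camera('side');b=viewer.camera('top')
cv2.imwrite('pics/s5.png',np.hstack([cv2.resize(a[190:270,290:370,::-1],(400,400),interpolation=2),cv2.resize(b[210:280,270:340,::-1],(400,400),interpolation=2)]))
E
```

```text
0.10351 [-0.57  0.5  -0.12] [-4.434e+01  2.253e+01  1.000e-02]
tcp [ 0.5525 -0.0274  0.1035] tool shift [0.0006 0.0002 0.0135] yaw of tool y 1.256 F [-0.57  0.5  -0.12] q [-0.05  0.45 -0.09  1.03 -0.    0.27] tilt [-0.0023  0.0001] grip 0.0416 t 13.0167
rotvec to go [-0.0006 -0.0022 -0.    ]
```

View pics/s5.png

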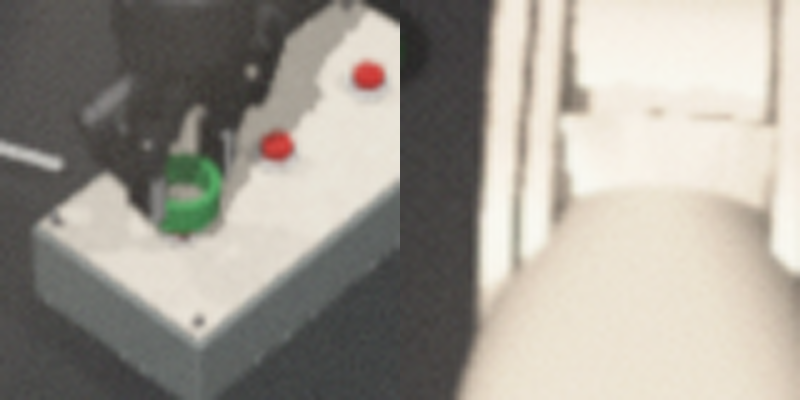

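The side view shows the ring just above button 1. Its right edge at about u=334 puts its centre near 326, which matches the button's column at 325.9. I'll lower it gently, watching the torque.

```bash
. ./f.sh
python3 -m crank '.0003 0 .002 0 -.001 0 1;0 0 .002 0 0 0 1;0 0 .002 0 0 0 1;0 0 0 0 0 0 1;0 0 0 0 0 0 1'|f
python3 -m crank '0 0 .001 0 0 0 1;0 0 .001 0 0 0 1'|f
python3 -m crank '0 0 .001 0 0 0 1'|f
python3 -m crank '0 0 .0005 0 0 0 1'|f
python3 -m crank '0 0 .0005 0 0 0 1'|f
python3 -m crank '0 0 .0005 0 0 0 1'|f
python3 -m crank '0 0 .0005 0 0 0 1'|f
python3 -m crank '0 0 .0005 0 0 0 1'|f
python3 -c "
from h import *
go(.552,-.027,.0865)"
```

```text
0.09701 [ 0.64 -0.53 -0.03] [-4.433e+01  2.228e+01  2.000e-02]
0.09495 [-0.84 -0.77 -0.87] [-44.57  22.38   0.05]
0.09393 [-0.56  0.13  0.66] [-44.54  22.31   0.05]
0.09325 [-0.69  0.12  0.33] [-44.59  22.34   0.  ]
0.09265 [0.51 1.27 0.  ] [-4.451e+01  2.224e+01  3.000e-02]
0.0921 [ 0.03  0.07 -0.68] [-4.455e+01  2.225e+01  3.000e-02]
0.09153 [-0.19  0.5  -0.82] [-4.455e+01  2.222e+01  3.000e-02]
0.09104 [ 0.58 -0.19  0.14] [-4.457e+01  2.221e+01  3.000e-02]
tcp [ 0.5523 -0.027   0.091 ] tool shift [ 0.0003 -0.0001  0.0045] yaw of tool y 1.256 F [ 0.58 -0.19  0.14] q [-0.05  0.46 -0.11  1.   -0.    0.27] tilt [-0.0008 -0.0002] grip 0.0412 t 14.2
rotvec to go [-0.0005 -0.0007 -0.    ]
```

```bash
. ./f.sh
python3 -m crank '0 0 .0005 0 0 0 1'|f
python3 -m crank '0 0 .0005 0 0 0 1'|f
python3 -m crank '0 0 .0005 0 0 0 1'|f
python3 -m crank '0 0 .0005 0 0 0 1'|f
python3 -m crank '0 0 .0005 0 0 0 1'|f
python3 -m crank '0 0 .0005 0 0 0 1'|f
python3 -m crank '0 0 .0005 0 0 0 1'|f
python3 -m crank '0 0 .0005 0 0 0 1'|f
python3 -m crank '0 0 .0004 0 0 0 1'|f
python3 -c "
from h import *
go(.552,-.027,.0865)"
```

```text
0.09049 [ 0.29  0.59 -0.02] [-4.458e+01  2.220e+01  3.000e-02]
0.08996 [-1.08 -0.11  0.02] [-4.459e+01  2.218e+01  3.000e-02]
0.08939 [0.73 0.83 0.09] [-4.460e+01  2.217e+01  3.000e-02]
0.08887 [0.04 0.13 0.22] [-4.461e+01  2.215e+01  3.000e-02]
0.08831 [-0.01  1.44 -0.68] [-4.462e+01  2.213e+01  3.000e-02]
0.08777 [0.62 0.88 0.21] [-4.463e+01  2.212e+01  3.000e-02]
0.08722 [-0.87  0.32 -0.05] [-4.464e+01  2.210e+01  3.000e-02]
0.08665 [-0.22 -0.52 -0.59] [-4.465e+01  2.208e+01  3.000e-02]
0.0865 [-1.43  0.45  4.18] [-42.21  21.48  -0.68]
tcp [ 0.5523 -0.027   0.0865] tool shift [ 0.0003 -0.0001  0.    ] yaw of tool y 1.256 F [-1.43  0.45  4.18] q [-0.05  0.46 -0.11  0.99 -0.    0.27] tilt [-0.0007 -0.0002] grip 0.0415 t 14.95
rotvec to go [-0.0004 -0.0006 -0.    ]
```

The ring met resistance at TCP z=0.0865, exactly the computed deck height, having passed the bezel freely. I'll open and withdraw straight up.

```bash
. ./f.sh
python3 -m crank '0 0 -.0002 0 0 0 .2;0 0 0 0 0 0 -.1;0 0 0 0 0 0 -.3;0 0 0 0 0 0 -.5;0 0 0 0 0 0 -.5;0 0 0 0 0 0 -.5'|f
python3 -m crank '0 0 -.005 0 0 0 -.5;0 0 -.015 0 0 0 -.5;0 0 -.03 0 0 0 -.5;0 0 -.03 0 0 0 -.5;0 0 -.03 0 0 0 -.5;.02 .03 -.01 0 0 0 -.5;.02 .03 0 0 0 0 -.5;.02 .03 0 0 0 0 -.5;.02 .03 0 0 0 0 -.5;.02 .03 0 0 0 0 -.5;.02 .03 0 0 0 0 -.5;.02 .03 0 0 0 0 -.5;.02 .03 0 0 0 0 -.5;0 0 0 0 0 0 -.5;0 0 0 0 0 0 -.5;0 0 0 0 0 0 -.5'|f
python3 - <<'E'
from h import *
go(.5,.2,.2)
a=viewer.camera('side');b=viewer.camera('top')
cv2.imwrite('pics/s6.png',np.hstack([cv2.resize(a[190:270,290:370,::-1],(400,400),interpolation=2),cv2.resize(b[215:285,290:360,::-1],(400,400),interpolation=2)]))
for n,im in(('side',a),('top',b)):
    for u,v,ar,c in blobs(n,im,'green'): print(n,round(u,1),round(v,1),ar,ray(n,u,v,.071).round(4),ray(n,u,v,.011).round(4))
    for u,v,ar,c in blobs(n,im,'red',8): print(n,'red',round(u,1),round(v,1),ar,ray(n,u,v,.068).round(4))
E
```

```text
0.08686 [ 0.25 -0.64  0.08] [-44.43  21.96  -0.  ]
0.21959 [-0.39 -0.12  0.12] [-41.23  25.13  -0.09]
tcp [0.4741 0.2628 0.2196] tool shift [-0.0442 -0.0516  0.0195] yaw of tool y 1.251 F [-0.39 -0.12  0.12] q [0.51 0.33 0.05 1.28 0.   0.83] tilt [0.0086 0.005 ] grip 0.064 t 16.7833
rotvec to go [ 0.0074  0.0066 -0.    ]
side 246.8 316.1 252.5 [0.5735 0.3127 0.071 ] [0.6028 0.282  0.011 ]
side 326.1 232.6 142.5 [ 0.5521 -0.0291  0.071 ] [ 0.5803 -0.0777  0.011 ]
side red 345.0 219.0 14.0 [ 0.5347 -0.1054  0.068 ]
side red 363.1 205.0 13.5 [ 0.5181 -0.1832  0.068 ]
side red 255.9 209.3 206.5 [ 0.7744 -0.0041  0.068 ]
side red 426.3 31.8 17849.5 [ 0.7874 -1.2376  0.068 ]
top 315.2 251.5 48.5 [ 0.5396 -0.0249  0.071 ] [ 0.5431 -0.025   0.011 ]
top 315.7 243.7 109.5 [ 0.5589 -0.0261  0.071 ] [ 0.5634 -0.0262  0.011 ]
top 196.3 228.8 252.0 [0.5943 0.2702 0.071 ] [0.6008 0.2863 0.011 ]
top 260.6 218.2 247.0 [0.6217 0.1115 0.071 ] [0.6296 0.1189 0.011 ]
top red 378.0 260.9 27.0 [ 0.5171 -0.1811  0.068 ]
top red 346.7 254.0 24.0 [ 0.5339 -0.1031  0.068 ]
top red 315.4 247.1 22.5 [ 0.5505 -0.0253  0.068 ]
top red 322.6 152.5 340.0 [ 0.7908 -0.0421  0.068 ]
```

View pics/s6.png

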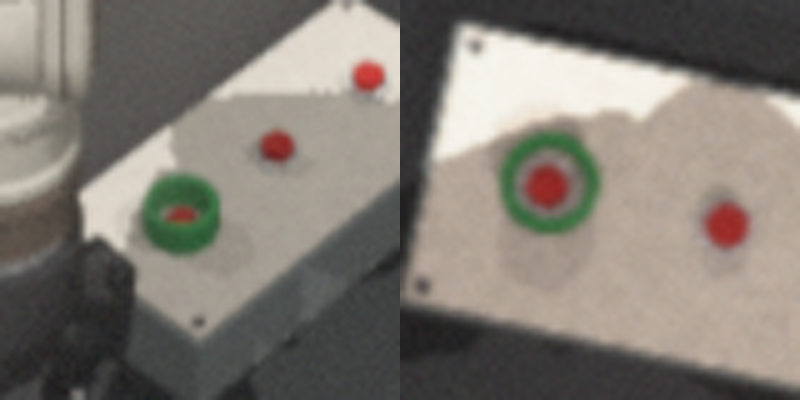

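The top crop shows the ring (549,181) around button 1's cap (547,187). The side view shows it lying level on the deck with the gripper clear, so I'll hand in.

```bash
python3 -c "
from workcell import order;print(order.job_done())"
```

```text
the job is handed in; nothing more can be done
None
```

I found the sound button, put the green guard ring over it and handed the job in at about 17 s; no verdict is reported.

- **Button:** I pressed only button 1, with closed fingertips. Resistance climbed to about 5 N, collapsed to about 1 N, then met the hard stop. The highest force reading was 10.5 N, slightly above the 10 N guide but under the 12 N limit. I did not press buttons 2 and 3.
- **Ring:** I took the nearest of the three green rings. It slid past the bezel without resistance and touched down at the height computed for lying on the deck. I then let it go and withdrew the arm.
- **Last pictures:** The ring lies level around button 1, within about 2 mm of its axis in both views. The gripper is well clear. The other green rings and the screwdriver are within about a pixel of where they started; I did not measure the other bystanders again.
- **Not fully confirmed:**
  - **Button staying in:** this rests on the force collapse and on the cap looking lower in the pictures; I did not measure it.
  - **Grip width:** it read 41.5 mm on the 44 mm ring, which I could not explain, though the grip held.

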